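Hold the sampling valve open

TASK

Open the sampling valve and keep it open, in this order: with the blade of the spatula, not with the hand, lever the grey hood well back, lay the spatula down flat on the bench, flip the safety catch under the hood fully over away from you, and then pull the valve's lever by its cross bar right to its stop towards you. Finish while still holding the lever there with the gripper, with the hood still open; leave the other things where they stand.

Things in the scene. Friction and masses are not known exactly. Their poses are not given: they have to be found in the camera images.
- station: Sampling valve fixed to the bench: white painted box 160 (x) x 260 (y) x 60 mm high. Origin: centre of its underside; its x axis points away from the robot side (front face at x = -80 mm), z up. On its top, seen from the robot, the hooded catch stands right (y = -70 mm) and the lever left (y = +70 mm). Its place and its yaw (up to about 0.25 rad) vary.
- cover_lip (a point): Middle of the front edge of the hood's flat lip, on the lip's underside: the lip is 50 wide, 4 mm thick, sticks out 16 mm in front of the hood's front wall, 128 mm from the hinge. Shut, there is a gap 10 mm high between the lip and the box top, 70 mm above the bench, for a blade to enter level from the robot's side; the box top runs 14 mm farther to the front than the lip. The gap continues under the front wall into the hood.
- cover_hinge (a point): Middle of the hood's hinge axis (along the station's y), 70 mm above the bench.
- cover (a joint): Grey plastic hood over the safety catch: 112 long (x), 70 wide (y), 40 mm high, walls 4 mm, open below, hinged at its far lower edge. Its front wall (outer face 112 mm in front of the hinge) ends level with the hinge, 10 mm above the box top; the side walls hang 9 mm lower; inside, the roof is 36 mm above the hinge. Joint value: 0 shut, 1.9 rad thrown fully back, turning up and away from the robot. A stiff hinge (about 0.06 N m, so 1 N at the lip): it stays where it is left.
- catch (a joint): Safety catch angle: 0 locked (paddle leaning 0.6 rad towards the robot), 1.2 rad free (leaning 0.6 rad away from the robot). Its stiff pivot (0.04 N m) lies along the station's y, 50 mm above the bench at station x = 0, y = -70 mm; it stays where it is left. May start a little off 0. While it is locked it blocks the lever.
- catch_tip (a point): Top end of the catch: a steel paddle 24 wide (y), 8 thick, 50 mm long from its pivot, its tip about 91 mm above the bench; under the hood at first. Push it away from the robot with the fingers.
- lever (a joint): Lever angle: 0 at rest (leaning 0.25 rad away from the robot), 0.6 rad pulled right to its stop (leaning 0.35 rad towards the robot). Pivot along the station's y at station x = 30, y = 70, z = 30 mm. A spring brings it back to 0 when let go: at the grip about 3 N at rest, 8 N at the stop.
- lever_grip (a point): Black cross bar at the lever's upper end, a cylinder 16 mm thick and 80 mm long along the station's y, free all round except for the 12 mm steel arm below its middle. This point: its centre, 150 mm from the lever's pivot, about 175 mm above the bench at rest.
- spatula: Blade tool lying on the bench: wooden handle 110 long, 18 x 18 mm, and a flat steel blade at mid height, 80 long, 20 wide, 3 mm thick. Origin: underside of the front end of the handle, where the blade begins; x points along the blade to its tip, z up as it lies. Weight about 80 g. Blade roughly away from the robot (yaw up to 0.4 rad).
- spatula_grip (a point): Good place to grip the tool: in the handle's middle line, 20 mm behind the front end of the handle, near the balance point, 9 mm above the underside.
- spatula_tip (a point): Middle of the blade's front edge, 80 mm in front of the handle and 9 mm above the tool's underside.
- pen: Bystander: white marker pen with blue cap, 157 x 16 x 16 mm; origin under its middle. It and the spatula may swap places.
- tin: Bystander: dark steel slide tin, 65 x 100 x 20 mm; origin under its centre.
- beaker: Bystander: glass beaker, 72 mm wide, 90 mm high; origin under its centre.
- bottle: Bystander: clear bottle with a blue band, 62 mm wide, 200 mm high; origin under its centre.
- dish: Bystander: shut glass dish, 84 mm wide, 15 mm high, in front of the valve; origin under its centre.
- flask: Bystander: conical glass flask, 80 mm wide, 104 mm high; origin under its centre.
- jar: Bystander: small jar, 48 mm wide, 60 mm high; origin under its centre.

How it is judged:
By the outcome, as a careful person would: the job done as asked, in the order asked, and still so for the second after the job is handed in, while the arm keeps its last pose, push and grip.
It also fails if it takes over 72 s, if anything falls off the work surface, if the arm or the gripper's body presses on something with over 40 N, if the wrist force passes 120 N, or if a joint passes its speed limit or range.

ROBOT

A 6-joint arm with a two-finger parallel gripper is mounted at the origin on the work surface. World frame = base frame: x ahead of the robot, y to its left, z up, the work surface at z = 0. Lengths are in m, angles in rad, forces in N, time in s.
With the tool pointing down it reaches from about 0.25 to 0.725 m from the base axis. Payload 4 kg.
Tool frame: the origin (TCP) lies at the very end of the fingers, on their centre line; the grasp point (between the pads) lies 19 mm behind it; z points along the fingers, y is the line along which they close (so a half turn about z gives the same grasp; the last joint's range is limited). The gripper opens to 85 mm and grips with 20 to 120 N. Pads are 22 mm wide; open, the fingers measure 114 mm over their backs; the gripper's body (76 mm by 85 mm) begins 54 mm behind the grasp point. The pads swing forward as they close: fully open they stand 13 mm farther back than shut.
Start: joints at [1.106, 0.241, 0.005, 1.335, 0, 1.571], TCP at [0.224, 0.447, 0.198] pointing down, gripper open.
Joint ranges: [-2.72, 2.72], [-1.05, 1.87], [-1.09, 1.28], [-1.99, 2.15], [-1.42, 1.44], [-3.14, 3.14]. Speed limits (rad/s): [2.79, 2.79, 3.14, 3.14, 3.14, 3.14].

INTERFACE

Orientations are given as a unit quaternion [w, x, y, z].
In Python, from cell import robot gives the robot as it stands.
- The arm moves only by the tool play_rows, never from a script. Its arguments are lists of equal length, an entry for each row: "claw": the opening, from -1 (shut) to 1 (fully open); "xyz": the shift along the tool's x, y, z normalised to -1 to 1, where 1 is 0.25 m, a list of three; "turn": the turn about the tool's z normalised to -1 to 1, where 1 is 45 degrees. A call has 1 to 8 rows; each row shifts and turns the commanded pose from where the row before left it, along the tool's axes as they then stand; what a row does not reach is not made up. A row lasts 1/12 s, in which the tool goes at most 41.7 mm and 7.16 degrees, less where a joint would pass 70% of its speed; a pose out of reach is approached as far as the arm can. A call with a number of a shift or a turn outside -1 to 1 is refused whole. A call with a gripper value outside its range is refused whole. The fingers move at their own pace and stop on an object; the grip force is fixed at half the most. Time passes only in rows, so rows that do not move let the fingers close. It gives the time, the measured TCP pose, the force, the opening and the grip force at its end, in the units of the state.
- robot.state(): the state, without advancing time (a new reading comes with each control period).
- robot.camera(name): name is "scene" or "top"; returns a dict with "img" (400x640x3 uint8, red, green, blue), "depth" (400x640 float32, m along the optical axis (not along the pixel's ray), 0 where there is no reading), "fx", "fy", "cx", "cy" (pixels), "k1" (the pictures are not rectified: a ray, as slopes to the right and down, at radius r is drawn at 1 + k1 r^2 times it, then the intrinsics apply), "world_to_cam" (4x4, takes a point from world to camera coordinates). Camera axes: x right, y down, z forward; pixel columns grow to the right and rows downward; lengths in m; the calibration is good to about 2 mm. A picture is of the moment at which its call begins.
- robot.finish_job(): hands the job in; it is judged then, once.
The state is a dict: "clock": time; "q": joint angles; "qvel": joint speeds; "tau": joint torques, N m; "eef_pos": TCP position; "tcp_rot": TCP orientation; "ft_force": force on the tool from outside, world axes, zero at the start; "moment": the same for the moment, N m; "width": finger opening in m; "grasp_force": force on a finger pad.
Only numpy, scipy, OpenCV 4.12 (cv2) and the standard library are available. Lean on these libraries where they do the work, as an engineer would, in place of code of your own. Each camera call takes 0.05 s, during which the arm holds its last target. There are 200 camera calls.

## Working session

There is one attempt and no reset: what is moved stays moved. The work goes in short steps, Python scripts to look and compute and a tool call to move; the robot and the scene stay as the last step left them, time stands still between calls to the robot, and variables do not carry over. Pictures are saved under pics/ and viewed, at most 13 in all, crops included, and the job is handed in when it is done.

Besides the shell and the picture viewer there is one more tool, called after "Request:" as name([rows], argument=value, ...), one row to a line, values as JSON. play_rows: Moves the arm, as the interface text tells. Scaled input: -1 to 1 covers 0.25 m each way for a shift and 45 degrees each way for a turn. Its arguments: {"type":"object","properties":{"claw":{"type":"array","items":{"type":"number"}},"xyz":{"type":"array","items":{"type":"array","items":{"type":"number"}}},"turn":{"type":"array","items":{"type":"number"}}},"required":["claw","xyz","turn"]}

```bash
ls; mkdir -p pics
cat > h.py <<'E'
import numpy as np, cv2
from cell import robot
def cam(n):
    return robot.camera(n)
def pt(c,u,v,z=None):
    "pixel -> world: on plane z, or by depth"
    a=np.array([(u-c['cx'])/c['fx'],(v-c['cy'])/c['fy']]);s=a.copy()
    for _ in range(20): s=a/(1+c['k1']*(s@s))
    T=np.linalg.inv(np.array(c['world_to_cam']));d=T[:3,:3]@np.r_[s,1];o=T[:3,3]
    t=(z-o[2])/d[2] if z is not None else c['depth'][int(round(v)),int(round(u))]
    return o+t*d
def cloud(c):
    v,u=np.mgrid[:400,:640];a=np.stack([(u-c['cx'])/c['fx'],(v-c['cy'])/c['fy']],-1);s=a.copy()
    for _ in range(20): s=a/(1+c['k1']*(s**2).sum(-1,keepdims=True))
    T=np.linalg.inv(np.array(c['world_to_cam']))
    p=np.concatenate([s,np.ones((400,640,1))],-1)*c['depth'][...,None]
    return p@T[:3,:3].T+T[:3,3]
def pix(c,p):
    q=np.array(c['world_to_cam'])@np.r_[p,1];s=q[:2]/q[2];s=s*(1+c['k1']*(s@s))
    return s*[c['fx'],c['fy']]+[c['cx'],c['cy']]
E
python3 - <<'E'
from h import *
for n in('scene','top'):
    c=cam(n);np.savez(n+'.npz',**c);cv2.imwrite(f'pics/{n}0.png',c['img'][...,::-1]);print(n,np.linalg.inv(c['world_to_cam'])[:3,3],c['k1'])
s=robot.state();print({k:np.round(v,4) for k,v in s.items()})
E
```

```text
pics
scene [1.0761044  0.85612661 1.11131276] 0.01861479884341012
top [3.82682021e-01 9.06013333e-04 1.45219637e+00] 0.025486920752178715
{'clock': np.float64(0.1), 'q': array([1.106 , 0.2413, 0.0039, 1.3352, 0.    , 1.5708]), 'qvel': array([-0.0011, -0.0015,  0.0028, -0.0016, -0.0002, -0.0002]), 'tau': array([ 3.00000e-04, -3.73138e+01,  2.53010e+01,  1.08000e-02,
        0.00000e+00, -0.00000e+00]), 'eef_pos': array([0.2238, 0.4464, 0.1968]), 'tcp_rot': array([-2.000e-04,  2.303e-01,  9.731e-01, -9.000e-04]), 'ft_force': array([-0.2994,  0.2158,  0.5593]), 'moment': array([-0.0476, -0.0029, -0.0084]), 'grasp_force': np.float64(0.0), 'width': np.float64(0.0853)}
```

View pics/top0.png

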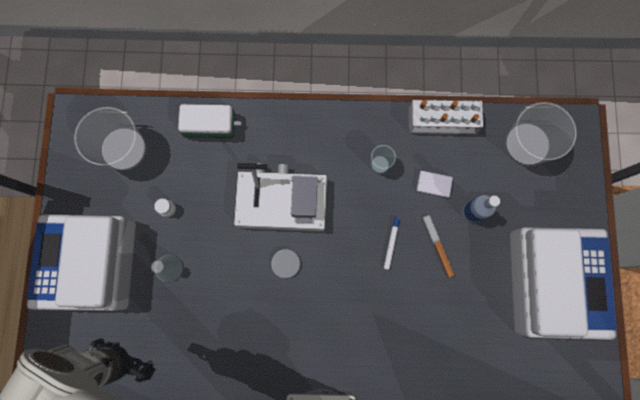

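View pics/scene0.png

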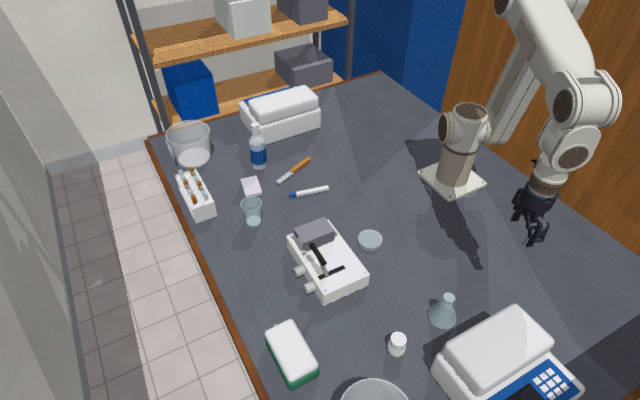

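Top view: the valve is at about (281,201), with the hood at (304,197) and the bar at (252,167). The spatula is at (438,246) with its blade up-left, the pen at (392,243) and the dish at (286,264). Next I'll measure these.

Run:
```python
from h import *
c=dict(np.load('top.npz'));P=cloud(c);img=c['img'].astype(int);R,G,B=img[...,0],img[...,1],img[...,2]
hsv=cv2.cvtColor(c['img'],cv2.COLOR_RGB2HSV)
def box(m):
    m=m.astype(np.uint8);n,l,s,ce=cv2.connectedComponentsWithStats(m)
    i=1+np.argmax(s[1:,4]);return (l==i)
def roi(x0,x1,y0,y1):
    m=np.zeros((400,640),bool);m[y0:y1,x0:x1]=1;return m
def rect(m,z):
    cs,_=cv2.findContours(m.astype(np.uint8),0,2);k=max(cs,key=cv2.contourArea)[:,0]
    w=np.array([pt(c,u,v,z)[:2] for u,v in k]);r=cv2.minAreaRect((w*1000).astype(np.float32));print(np.round(r[0],1),np.round(r[1],1),r[2]);return cv2.boxPoints(r)/1000
# station top by height
m=(abs(P[...,2]-.06)<.006)&roi(225,335,150,240)
print('station z60');print(rect(box(m),.06))
m=(abs(P[...,2]-.108)<.02)&roi(280,335,160,225)
print('hood',np.median(P[...,2][m]));print(rect(box(m),.11))
m=(hsv[...,1]>120)&(hsv[...,0]<25)&roi(410,465,205,285)
h=box(m);print('handle',m.sum());print(rect(h,.018))
m=(R>110)&(hsv[...,1]<70)&roi(415,445,208,250)
print('blade');print(rect(box(m),.0105)); print('z',np.median(P[...,2][h]))
m=(img.max(-1)<45)&roi(230,275,150,180)
print('bar',m.sum(),np.median(P[...,2][box(m)]));print(rect(box(m),.18))
```

```text
station z60
[638.2 130.6] [258.6 159.7] 88.94244384765625
[[ 5.5594057e-01  2.7949067e-03]
 [ 7.1561843e-01 -1.5272522e-04]
 [ 7.2039133e-01  2.5840563e-01]
 [ 5.6071353e-01  2.6135328e-01]]
hood 0.10864940896345399
[641.6  60.7] [ 70.2 115.2] 88.83615112304688
[[0.58324885 0.0267369 ]
 [0.69844425 0.02439661]
 [0.6998698  0.09456662]
 [0.58467436 0.09690691]]
handle 233
[ 480.  -351.3] [106.4  18.7] 20.934728622436523
[[ 0.426925   -0.36154005]
 [ 0.43361032 -0.37901533]
 [ 0.53301793 -0.34098613]
 [ 0.5263326  -0.32351086]]
blade
[ 569.5 -316.7] [81.2 22.1] 21.68152618408203
[[ 0.52773046 -0.3214679 ]
 [ 0.5358788  -0.34196275]
 [ 0.61132044 -0.31196904]
 [ 0.6031721  -0.2914742 ]]
z 0.016152188072565465
bar 75 0.1798926904448388
[705.4 197.7] [75.4 12.6] 88.91836547851562
[[0.6984515  0.16014056]
 [0.7110177  0.15990332]
 [0.7124414  0.23530981]
 [0.69987524 0.23554705]]
```

Request:
play_rows([
  [0, 0, 0],
  [0, 0, 0],
  [0, 0, 0],
  [0, 0, 0],
  [0, 0, 0],
  [0, 0, 0],
  [0, 0, 0],
  [0, 0, 0],
], claw=[1, 1, 1, 1, 1, 1, 1, 1], turn=[-0.152, -0.152, -0.152, -0.152, -0.152, -0.152, -0.152, 0])

```text
clock: 0.77
eef_pos: [0.2239, 0.4466, 0.1971]
tcp_rot: [-0.0, -0.185, 0.983, -0.0]
ft_force: [-0.1, 0.9, 0.1]
width: 0.0853
grasp_force: 0.0
```

```bash
cat >> h.py <<'E'
def go(x,y,z,yaw=None):
    "rows' units from the measured pose to a TCP target; yaw = tool-y heading, deg"
    s=robot.state();w,a,b,d=s['tcp_rot'];p=s['eef_pos']
    from scipy.spatial.transform import Rotation as Ro
    M=Ro.from_quat([a,b,d,w]).as_matrix();phi=np.degrees(np.arctan2(M[1,1],M[0,1]))
    t=M.T@(np.array([x,y,z])-p)/.25
    print('clock',round(s['clock'],2),'tcp',np.round(p,4),'phi',round(phi,2),'F',np.round(s['ft_force'],1),'w',round(s['width'],4),'units',np.round(t,3),'rows>=',np.ceil(np.linalg.norm(t)/.1667),'turn',None if yaw is None else round(-(yaw-phi)/45,3))
E
python3 -c "
from h import *
go(.514,-.338,.10,111.2)"
```

```text
clock 0.77 tcp [0.2239 0.4466 0.1971] phi 111.36 F [-0.1  0.9  0.1] w 0.0853 units [ 0.062 -3.345  0.391] rows>= 21.0 turn 0.004
```

Request:
play_rows([
  [0.003, -0.139, 0],
  [0.003, -0.139, 0],
  [0.003, -0.139, 0],
  [0.003, -0.139, 0],
  [0.003, -0.139, 0],
  [0.003, -0.139, 0],
  [0.003, -0.139, 0],
  [0.003, -0.139, 0],
], claw=[1, 1, 1, 1, 1, 1, 1, 1], turn=[0, 0, 0, 0, 0, 0, 0, 0])

```text
clock: 1.43
eef_pos: [0.3193, 0.184, 0.1975]
tcp_rot: [0.0, -0.183, 0.983, -0.0]
ft_force: [0.7, 0.9, 0.2]
width: 0.0853
grasp_force: 0.0
```

Request:
play_rows([
  [0.003, -0.139, 0],
  [0.003, -0.139, 0],
  [0.003, -0.139, 0],
  [0.003, -0.139, 0],
  [0.003, -0.139, 0],
  [0.003, -0.139, 0],
  [0.003, -0.139, 0],
  [0.003, -0.139, 0],
], claw=[1, 1, 1, 1, 1, 1, 1, 1], turn=[0, 0, 0, 0, 0, 0, 0, 0])

```text
clock: 2.1
eef_pos: [0.4145, -0.0774, 0.1975]
tcp_rot: [0.0, -0.182, 0.983, 0.0]
ft_force: [1.8, 0.7, -0.4]
width: 0.0854
grasp_force: 0.0
```

Request:
play_rows([
  [0.003, -0.139, 0.05],
  [0.003, -0.139, 0.05],
  [0.003, -0.139, 0.05],
  [0.003, -0.139, 0.05],
  [0, -0.139, 0.05],
  [0, -0.139, 0.05],
  [0, -0.139, 0.05],
  [0, -0.139, 0.05],
], claw=[1, 1, 1, 1, 1, 1, 1, 1], turn=[0, 0, 0, 0, 0, 0, 0, 0])

```text
clock: 2.77
eef_pos: [0.5125, -0.3373, 0.0964]
tcp_rot: [-0.0, -0.183, 0.983, 0.0]
ft_force: [0.7, 0.6, -0.0]
width: 0.0853
grasp_force: 0.0
```

```bash
python3 -c "
from h import *
go(.514,-.338,.003,111.2)
c=cam('top');cv2.imwrite('pics/top1.png',cv2.resize(c['img'][180:310,360:520,::-1],None,fx=4,fy=4))"
```

```text
clock 2.77 tcp [ 0.5125 -0.3373  0.0964] phi 111.04 F [ 0.7  0.6 -0. ] w 0.0853 units [-0.005 -0.005  0.374] rows>= 3.0 turn -0.004
```

View pics/top1.png

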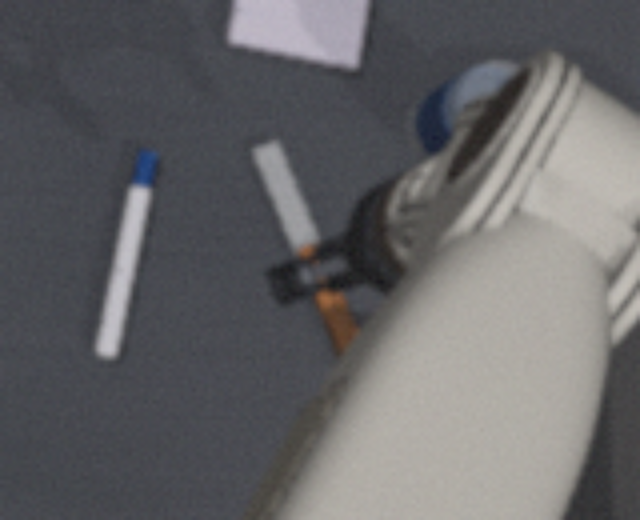

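The pen is at left and untouched. The open fingers straddle the handle just behind its front end, at about (315,275) in the crop. Going down to grip.

Request:
play_rows([
  [-0.005, -0.005, 0.1],
  [0, 0, 0.1],
  [0, 0, 0.08],
  [0, 0, 0.06],
  [0, 0, 0.03],
  [0, 0, 0],
], claw=[1, 1, 1, 1, 1, 1], turn=[0, 0, 0, 0, 0, 0])

```text
clock: 3.32
eef_pos: [0.5122, -0.3352, 0.0026]
tcp_rot: [-0.002, -0.183, 0.983, 0.002]
ft_force: [-0.3, 1.0, 0.5]
width: 0.0855
grasp_force: 0.0
```

Request:
play_rows([
  [0, 0, 0],
  [0, 0, 0],
  [0, 0, 0],
  [0, 0, 0],
  [0, 0, 0],
  [0, 0, 0],
  [0, 0, 0],
  [0, 0, 0],
], claw=[-1, -1, -1, -1, -1, -1, -1, -1], turn=[0, 0, 0, 0, 0, 0, 0, 0])

```text
clock: 3.98
eef_pos: [0.514, -0.3365, 0.0052]
tcp_rot: [0.0, -0.184, 0.983, -0.0]
ft_force: [-0.6, -0.7, 0.3]
width: 0.0002
grasp_force: 0.0
```

Request:
play_rows([
  [0, 0, 0],
  [0, 0, 0],
  [0, 0, 0],
  [0, 0, 0],
], claw=[-1, -1, -1, -1], turn=[0, 0, 0, 0])

```text
clock: 4.32
eef_pos: [0.514, -0.3365, 0.005]
tcp_rot: [-0.0, -0.184, 0.983, 0.0]
ft_force: [0.5, -0.6, -0.4]
width: 0.0002
grasp_force: 0.0
```

The fingers shut on nothing, so I need to look.

```bash
python3 -c "
from h import *
a=cam('top');b=cam('scene')
print(pix(b,[.514,-.3365,.005]),pix(a,[.514,-.3365,.005]),pix(b,[.514,-.338,.009]))
i=np.hstack([cv2.resize(a['img'][190:290,380:480],(400,400)),cv2.resize(b['img'][130:230,250:350],(400,400))])
cv2.imwrite('pics/miss.png',i[...,::-1])"
```

```text
[294.63857372 170.54875661] [437.56344925 247.36214927] [294.43147362 169.56778445]
```

View pics/miss.png

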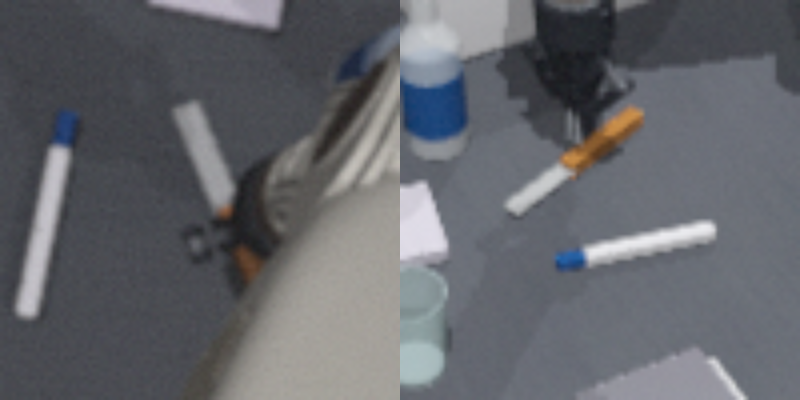

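```bash
python3 -c "
from h import *
a=cam('top');P=cloud(a)
np.set_printoptions(linewidth=200)
for v in range(236,268,3): print(v,[(int(x*1000),int(y*1000),int(z*1000)) for x,y,z in P[v,422:450:3]])
b=cam('scene');Q=cloud(b);print('scene')
for v in range(150,180,3): print(v,[(int(x*1000),int(y*1000),int(z*1000)) for x,y,z in Q[v,282:312:3]])
"
```

```text
236 [(547, -291, 0), (547, -301, -2), (547, -309, 0), (546, -316, 10), (546, -325, 10), (547, -334, 11), (526, -298, 197), (525, -304, 206), (519, -299, 254), (509, -282, 349)]
239 [(538, -292, -3), (539, -302, -6), (538, -309, 1), (539, -318, -1), (538, -325, 8), (521, -297, 167), (517, -297, 202), (516, -302, 211), (503, -279, 332), (501, -280, 356)]
242 [(529, -291, 3), (529, -300, 0), (529, -308, 3), (529, -318, 0), (528, -323, 16), (512, -295, 175), (509, -296, 205), (509, -301, 213), (505, -301, 246), (496, -285, 337)]
245 [(520, -291, -1), (520, -300, 0), (520, -309, -1), (509, -290, 124), (506, -293, 150), (505, -297, 164), (502, -297, 197), (502, -304, 203), (499, -303, 236), (496, -304, 262)]
248 [(511, -291, 0), (500, -272, 131), (500, -281, 131), (499, -287, 141), (499, -294, 142), (498, -299, 158), (496, -302, 176), (494, -304, 202), (493, -309, 213), (491, -308, 244)]
251 [(502, -291, -1), (502, -299, 2), (492, -280, 132), (491, -287, 137), (494, -301, 111), (490, -300, 153), (502, -339, 19), (488, -309, 181), (486, -310, 209), (486, -317, 210)]
254 [(494, -291, -3), (4
[... 1892 characters left out ...]
443, -347, -2)]
168 [(547, -383, -2), (537, -377, -2), (523, -378, -8), (515, -366, -3), (515, -338, 16), (503, -335, 15), (489, -337, 7), (473, -341, -1), (462, -335, -2), (451, -330, -2)]
171 [(556, -366, -2), (544, -362, -3), (535, -354, -1), (532, -332, 13), (521, -326, 12), (505, -331, 2), (493, -329, 0), (482, -325, -2), (473, -315, 1), (459, -317, -5)]
174 [(563, -350, -3), (553, -344, -2), (549, -324, 10), (536, -323, 6), (523, -324, 0), (513, -316, 2), (499, -318, -5), (489, -311, -4), (481, -301, 0), (469, -298, -3)]
177 [(577, -321, 9), (566, -315, 8), (556, -309, 9), (542, -313, 0), (531, -308, 0), (522, -299, 2), (509, -298, -2), (500, -291, 0), (488, -288, -3), (477, -282, -3)]
```

```bash
python3 -c "
from h import *
b=cam('scene');Q=cloud(b)
for v in range(156,174): print(v,[(int(x*1000),int(y*1000),int(z*1000)) for x,y,z in Q[v,289:301]],[int(t) for t in b['img'][v,289:301,0]])
go(.514,-.338,.003,111.2);print(robot.state()['q'])
i=cv2.resize(b['img'][130:190,260:340],(800,600),interpolation=cv2.INTER_CUBIC);cv2.imwrite('pics/miss2.png',i[...,::-1])
"
```

```text
156 [(489, -435, 1), (528, -341, 80), (525, -337, 82), (521, -338, 79), (522, -327, 87), (521, -321, 91), (518, -317, 93), (514, -316, 92), (510, -315, 91), (512, -303, 100), (511, -297, 104), (508, -295, 104)] [58, 52, 34, 46, 28, 40, 37, 37, 39, 36, 39, 40]
157 [(492, -430, 0), (488, -430, -1), (525, -339, 75), (527, -326, 85), (521, -329, 81), (519, -325, 83), (517, -319, 86), (515, -314, 89), (513, -310, 91), (513, -301, 97), (509, -301, 95), (508, -295, 99)] [65, 58, 53, 74, 32, 35, 32, 38, 38, 33, 37, 46]
158 [(496, -422, 2), (490, -425, -1), (524, -341, 68), (521, -340, 68), (522, -328, 77), (519, -324, 79), (521, -313, 87), (511, -323, 76), (514, -308, 88), (511, -306, 88), (509, -302, 90), (510, -290, 98)] [72, 62, 73, 113, 44, 54, 37, 36, 37, 40, 43, 74]
159 [(498, -419, 0), (493, -419, -2), (522, -346, 59), (525, -331, 71), (523, -325, 74), (519, -325, 73), (514, -326, 70), (514, -319, 75), (514, -309, 82), (511, -306, 83), (509, -302, 85), (456, -400, -3)] [68, 65, 80, 118, 77, 81, 34, 32, 32, 42, 63, 83]
160 [(498, -418, -4), (495, -416, -4), (524, -341, 59), (520, -341,
[... 3136 characters left out ...]
29, -327, 10), (527, -324, 12), (523, -322, 11), (514, -332, 0), (511, -330, 0), (506, -331, -1), (502, -330, -2), (502, -321, 3), (495, -325, -1)] [197, 188, 169, 149, 138, 122, 112, 93, 98, 100, 99, 101]
173 [(544, -325, 13), (540, -324, 11), (535, -324, 9), (532, -322, 10), (529, -320, 10), (521, -327, 2), (517, -326, 1), (515, -321, 4), (508, -326, -2), (505, -323, -1), (501, -322, -2), (500, -315, 2)] [200, 197, 182, 168, 153, 108, 100, 97, 101, 106, 105, 105]
clock 4.57 tcp [ 0.514  -0.3365  0.0051] phi 111.25 F [ 0.7 -0.9  0.5] w -0.0001 units [ 0.002 -0.006  0.008] rows>= 1.0 turn 0.001
[-5.79621857e-01  6.03124924e-01  3.66615315e-02  1.00442743e+00
 -9.35910108e-06 -9.50530221e-01]
```

View pics/miss2.png

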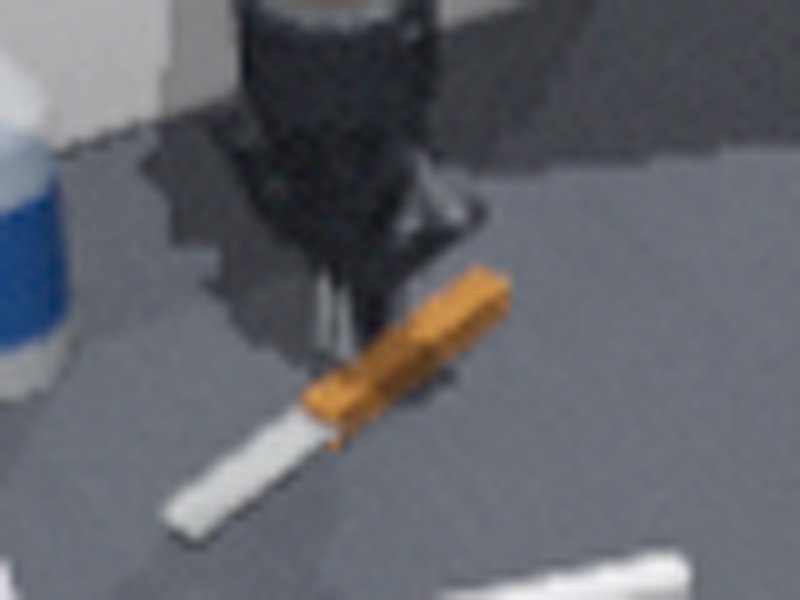

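In the zoomed scene view, the shut fingertips end at about (345,350) in the crop, above the handle. Depth puts them near z≈38 mm, while the reported TCP is 5 mm. The fingers are really higher than the readout says. I'll open them and test the offset by descending in small steps while watching the force.

Request:
play_rows([
  [0, 0, 0],
  [0, 0, 0],
  [0, 0, 0],
  [0, 0, 0],
  [0, 0, 0],
  [0, 0, 0],
  [0, 0, 0],
  [0, 0, 0],
], claw=[1, 1, 1, 1, 1, 1, 1, 1], turn=[0, 0, 0, 0, 0, 0, 0, 0])

```text
clock: 5.23
eef_pos: [0.514, -0.3365, 0.0051]
tcp_rot: [0.0, -0.184, 0.983, -0.0]
ft_force: [-0.1, -0.5, 0.2]
width: 0.0857
grasp_force: 0.0
```

```bash
python3 -c "
from h import *
go(.514,-.338,-.02)
b=cam('scene');Q=cloud(b)
# finger points: near TCP in xy, above bench, dark or grey (not orange)
d=np.hypot(Q[...,0]-.514,Q[...,1]+.338);sat=cv2.cvtColor(b['img'],cv2.COLOR_RGB2HSV)[...,1]
m=(d<.08)&(Q[...,2]>.022)&(Q[...,2]<.2)
v,u=np.nonzero(m)
for r in range(v.min(),v.max()+1):
  k=v==r
  if k.any() and r>150: print(r,[(int(a),*(Q[r,a]*1000).astype(int).tolist()) for a in u[k][::2]])
"
```

```text
clock 5.23 tcp [ 0.514  -0.3365  0.0051] phi 111.25 F [-0.1 -0.5  0.2] w 0.0857 units [ 0.002 -0.006  0.1  ] rows>= 1.0 turn None
151 [(283, 537, -384, 79), (285, 533, -374, 84), (287, 524, -376, 80), (294, 518, -323, 113), (296, 516, -311, 120), (298, 510, -305, 122), (303, 503, -278, 137), (305, 500, -267, 144), (307, 491, -268, 140), (309, 480, -274, 131)]
152 [(283, 538, -384, 74), (285, 537, -365, 87), (287, 524, -377, 74), (295, 515, -321, 108), (297, 516, -302, 121), (301, 499, -303, 114), (303, 493, -297, 116), (305, 498, -271, 136), (307, 491, -269, 134), (309, 482, -270, 130)]
153 [(283, 538, -385, 69), (285, 534, -374, 75), (287, 524, -377, 69), (297, 516, -302, 116), (299, 511, -295, 119), (301, 505, -292, 119), (303, 493, -298, 110), (305, 497, -273, 129), (307, 493, -266, 132), (309, 482, -270, 126)]
154 [(283, 540, -380, 68), (285, 534, -374, 70), (287, 525, -375, 65), (297, 517, -301, 113), (299, 513, -291, 118), (301, 504, -293, 114), (304, 503, -271, 128), (307, 492, -268, 126), (309, 482, -270, 120)]
155 [(284, 539, -373, 67), (286, 531, -372, 65), (288, 520, -376,
[... 577 characters left out ...]
-260, 116), (308, 486, -271, 102), (310, 481, -265, 105)]
159 [(301, 505, -293, 89), (303, 503, -280, 98), (305, 500, -269, 104), (307, 495, -263, 107), (309, 485, -264, 102)]
160 [(301, 505, -293, 85), (303, 503, -279, 94), (305, 501, -267, 102)]
161 [(301, 506, -290, 83), (303, 502, -283, 86), (305, 495, -278, 87)]
162 [(301, 506, -291, 77), (303, 500, -286, 78), (305, 493, -283, 77)]
163 [(301, 506, -292, 71), (303, 501, -284, 75), (305, 496, -277, 78)]
164 [(301, 505, -293, 65), (303, 502, -283, 72), (305, 493, -283, 68)]
165 [(302, 506, -283, 68), (304, 499, -281, 67), (306, 490, -282, 62)]
166 [(302, 504, -288, 59), (304, 499, -281, 62)]
167 [(302, 503, -290, 52), (304, 494, -290, 49)]
```

Request:
play_rows([
  [0, 0, 0.03],
  [0, 0, 0.03],
  [0, 0, 0.03],
  [0, 0, 0.01],
  [0, 0, 0],
  [0, 0, 0],
], claw=[1, 1, 1, 1, 1, 1], turn=[0, 0, 0, 0, 0, 0])

```text
clock: 5.78
eef_pos: [0.5136, -0.3363, -0.0205]
tcp_rot: [-0.0, -0.184, 0.983, 0.0]
ft_force: [1.2, -0.3, 0.1]
width: 0.0854
grasp_force: 0.0
```

```bash
cat > tips.py <<'E'
from h import *
s=robot.state();x,y,z=s['eef_pos'];go(x,y,z)
b=cam('scene');Q=cloud(b)
d=np.hypot(Q[...,0]-x,Q[...,1]-y)
m=(d<.08)&(Q[...,2]>.022)&(Q[...,2]<.2)&(b['img'].max(-1)<100)
n,l,st,ce=cv2.connectedComponentsWithStats(m.astype(np.uint8),connectivity=8)
v,u=np.nonzero(m)
for r in range(v.max()-14,v.max()+1):
  k=v==r
  print(r,[(int(a),*(Q[r,a]*1000).astype(int).tolist()) for a in u[k][::2]])
E
python3 tips.py
```

```text
clock 5.78 tcp [ 0.5136 -0.3363 -0.0205] phi 111.25 F [ 1.2 -0.3  0.1] w 0.0854 units [0. 0. 0.] rows>= 0.0 turn None
158 [(285, 536, -372, 52), (287, 524, -379, 43), (297, 517, -301, 94), (299, 514, -292, 99), (301, 504, -294, 94), (303, 493, -300, 85), (305, 499, -270, 108), (307, 493, -265, 109), (309, 484, -267, 104)]
159 [(284, 539, -375, 46), (286, 533, -371, 46), (288, 521, -377, 37), (298, 516, -296, 92), (300, 510, -290, 94), (304, 500, -278, 98), (306, 498, -264, 108), (308, 487, -269, 99), (310, 478, -271, 94)]
160 [(284, 540, -373, 43), (286, 533, -371, 42), (288, 522, -376, 34), (299, 517, -285, 96), (301, 509, -285, 92), (305, 502, -265, 103), (307, 495, -262, 102), (309, 482, -272, 91)]
161 [(285, 537, -372, 37), (287, 527, -374, 32), (299, 513, -294, 82), (301, 507, -290, 83), (306, 496, -269, 94), (308, 481, -282, 79), (310, 478, -271, 85)]
162 [(285, 539, -367, 36), (287, 526, -378, 24), (301, 506, -291, 77), (303, 500, -286, 78), (305, 500, -271, 89), (307, 496, -261, 94), (309, 482, -271, 82)]
163 [(285, 537, -372, 27), (301, 507, -290, 74), (303, 502, -283, 77), (305, 499, -271, 84), (307, 497, -259, 91), (309, 485, -265, 82), (311, 475, -269, 75)]
164 [(301, 508, -288, 70), (303, 503, -281, 74), (305, 498, -274, 76), (307, 492, -268, 78), (309, 486, -265, 78)]
165 [(302, 508, -280, 71), (304, 500, -278, 69), (306, 497, -268, 75), (308, 489, -266, 73)]
166 [(303, 501, -285, 60), (305, 494, -281, 60), (307, 497, -260, 76)]
167 [(303, 500, -288, 52), (305, 497, -276, 60)]
168 [(304, 501, -278, 55), (306, 490, -283, 47)]
169 [(303, 500, -288, 42), (305, 495, -281, 45)]
170 [(304, 498, -284, 39), (306, 490, -282, 38)]
171 [(304, 500, -281, 37)]
172 [(304, 497, -286, 27)]
```

Request:
play_rows([
  [0, -0.004, 0.016],
  [0, 0, 0.016],
  [0, 0, 0],
], claw=[1, 1, 1], turn=[0, 0, 0])

```text
clock: 6.08
eef_pos: [0.5139, -0.3372, -0.0287]
tcp_rot: [-0.0, -0.184, 0.983, 0.0]
ft_force: [0.3, 0.1, 0.2]
width: 0.0855
grasp_force: 0.0
```

Request:
play_rows([
  [0, 0, 0],
  [0, 0, 0],
  [0, 0, 0],
  [0, 0, 0],
  [0, 0, 0],
  [0, 0, 0],
  [0, 0, 0],
  [0, 0, 0],
], claw=[-1, -1, -1, -1, -1, -1, -1, -1], turn=[0, 0, 0, 0, 0, 0, 0, 0])

```text
clock: 6.75
eef_pos: [0.5148, -0.3377, -0.0274]
tcp_rot: [0.0, -0.184, 0.983, -0.0]
ft_force: [-0.2, -0.1, 3.0]
width: 0.0158
grasp_force: 61.6
```

Gripped (61 N, width 15.8 mm). Now lift and turn towards the valve.

Request:
play_rows([
  [0, 0, -0.02],
  [0, 0, -0.05],
  [0, 0, -0.1],
  [0, 0, -0.12],
  [0, 0, -0.13],
  [0, 0, -0.06],
  [0, 0, 0],
], claw=[-1, -1, -1, -1, -1, -1, -1], turn=[0, 0, 0, 0, 0, 0, 0])

```text
clock: 7.33
eef_pos: [0.5171, -0.3392, 0.0973]
tcp_rot: [0.003, -0.184, 0.983, -0.003]
ft_force: [-0.1, -0.8, -0.6]
width: 0.0164
grasp_force: 61.2
```

```bash
cat > spat.py <<'E'
from h import *
s=robot.state();x,y,z=s['eef_pos'];go(x,y,z)
for n in('top','scene'):
    b=cam(n);Q=cloud(b);hsv=cv2.cvtColor(b['img'],cv2.COLOR_RGB2HSV)
    d=np.hypot(Q[...,0]-x,Q[...,1]-y)
    o=(d<.16)&(hsv[...,1]>120)&(hsv[...,0]<25)&(Q[...,2]>.005)
    bl=(d<.14)&(d>.03)&(hsv[...,1]<70)&(b['img'].max(-1)>105)&(Q[...,2]>z-.03)&(Q[...,2]<z+.08)
    for nm,m in(('handle',o),('blade',bl)):
        k,l,st,ce=cv2.connectedComponentsWithStats(m.astype(np.uint8))
        if k<2: continue
        q=Q[l==1+np.argmax(st[1:,4])];ax=q-np.median(q,0);dr=np.linalg.svd(ax)[2][0];dr*=np.sign(dr[0]);t=ax@dr
        f=np.polyfit(t,q,1)
        lo,hi=np.percentile(t,[2,98])
        print(n,nm,len(q),'from',np.round(f[1]+f[0]*lo,3),'to',np.round(f[1]+f[0]*hi,3),'yaw',round(np.degrees(np.arctan2(dr[1],dr[0])),1))
    np.savez('last_'+n+'.npz',**b)
E
python3 spat.py
```

```text
clock 7.33 tcp [ 0.5171 -0.3392  0.0973] phi 111.25 F [-0.1 -0.8 -0.6] w 0.0164 units [0. 0. 0.] rows>= 0.0 turn None
top handle 16 from [ 0.478 -0.345  0.138] to [ 0.493 -0.343  0.14 ] yaw 6.2
top blade 187 from [ 0.545 -0.325  0.135] to [ 0.607 -0.3    0.134] yaw 21.8
scene handle 64 from [ 0.443 -0.366  0.123] to [ 0.506 -0.284  0.194] yaw 54.0
scene blade 129 from [ 0.614 -0.434  0.172] to [ 0.618 -0.409  0.1  ] yaw 81.9
```

Request:
play_rows([
  [0, 0, 0],
  [0, 0, 0],
  [0, 0, 0],
  [0, 0, 0],
  [0, 0, 0],
], claw=[-1, -1, -1, -1, -1], turn=[0.124, 0.124, 0.124, 0.124, 0])

```text
clock: 7.85
eef_pos: [0.5128, -0.3364, 0.0894]
tcp_rot: [-0.002, 0.01, 1.0, 0.001]
ft_force: [0.3, -0.5, -0.8]
width: 0.0161
grasp_force: 61.2
```

```bash
python3 -c "
from h import *
go(.4367,.0643,.0973,88.9)"
```

```text
clock 7.85 tcp [ 0.5128 -0.3364  0.0894] phi 88.84 F [ 0.3 -0.5 -0.8] w 0.0161 units [ 0.337  1.596 -0.026] rows>= 10.0 turn -0.001
```

Request:
play_rows([
  [0.03, 0.06, -0.005],
  [0.04, 0.12, -0.005],
  [0.04, 0.14, -0.005],
  [0.04, 0.14, -0.005],
  [0.04, 0.14, -0.005],
  [0.04, 0.14, 0],
  [0.03, 0.14, 0],
  [0.03, 0.14, 0],
], claw=[-1, -1, -1, -1, -1, -1, -1, -1], turn=[0, 0, 0, 0, 0, 0, 0, 0])

```text
clock: 8.52
eef_pos: [0.4446, -0.0794, 0.0971]
tcp_rot: [-0.001, 0.008, 1.0, 0.0]
ft_force: [0.2, -0.3, -1.2]
width: 0.0164
grasp_force: 61.1
```

Request:
play_rows([
  [0.02, 0.14, 0],
  [0.02, 0.14, 0],
  [0.01, 0.14, 0],
  [0, 0.12, 0],
  [0, 0.036, 0],
  [0, 0, 0],
  [0, 0, 0],
  [0, 0, 0],
], claw=[-1, -1, -1, -1, -1, -1, -1, -1], turn=[0, 0, 0, 0, 0, 0, 0, 0])

```text
clock: 9.18
eef_pos: [0.4363, 0.0621, 0.0977]
tcp_rot: [-0.001, 0.009, 1.0, -0.0]
ft_force: [-0.7, -0.9, -0.9]
width: 0.0164
grasp_force: 61.1
```

```bash
python3 spat.py; python3 -c "
from h import *
go(.4367,.0643,.0286,88.9)"
```

```text
clock 9.18 tcp [0.4363 0.0621 0.0977] phi 88.92 F [-0.7 -0.9 -0.9] w 0.0164 units [0. 0. 0.] rows>= 0.0 turn None
 ** On entry to DLASCL parameter number  4 had an illegal value
clock 9.23 tcp [0.4365 0.0619 0.0979] phi 88.87 F [ 0.2  0.  -1.3] w 0.016 units [-0.001  0.01   0.277] rows>= 2.0 turn -0.001
  lhs /= scale
Traceback (most recent call last):
  File "spat.py", line 12, in <module>
    f=np.polyfit(t,q,1)
numpy.linalg.LinAlgError: SVD did not converge in Linear Least Squares
```

Request:
play_rows([
  [0, 0.01, 0.05],
  [0, 0, 0.1],
  [0, 0, 0.08],
  [0, 0, 0.047],
  [0, 0, 0],
  [0, 0, 0],
], claw=[-1, -1, -1, -1, -1, -1], turn=[0, 0, 0, 0, 0, 0])

```text
clock: 9.73
eef_pos: [0.4363, 0.0644, 0.0287]
tcp_rot: [-0.001, 0.01, 1.0, -0.0]
ft_force: [0.7, 1.5, -0.4]
width: 0.0165
grasp_force: 61.1
```

```bash
python3 -c "
from h import *
go(.5087,.0630,.0286,88.9)
a=cam('top');b=cam('scene');np.savez('b.npz',**b);P=cloud(a);Q=cloud(b)
x,y,_=robot.state()['eef_pos']
for nm,c,C in(('top',a,P),('scene',b,Q)):
  m=(abs(C[...,1]-y)<.03)&(C[...,0]>x+.02)&(C[...,0]<x+.12)&(abs(C[...,2]-.065)<.02)
  q=C[m];print(nm,m.sum(),np.round(np.median(q,0),4),'x',q[:,0].max(),'y',np.percentile(q[:,1],[3,97]))
  m2=(abs(C[...,1]-.06)<.05)&(C[...,0]>.56)&(C[...,0]<.57);m2&=C[...,2]>.04
  print('boxtop',np.median(C[...,2][m2]))
for t in([x+.1,y-.0018,.065],[.5707,.0618,.07],[x,y,.058]):print(pix(b,t),pix(a,t))
i=np.hstack([cv2.resize(a['img'][170:270,260:360],(400,400),interpolation=2),cv2.resize(b['img'][200:300,280:380],(400,400),interpolation=2)])
cv2.imwrite('pics/pre.png',i[...,::-1])"
```

```text
clock 9.73 tcp [0.4363 0.0644 0.0287] phi 88.82 F [ 0.7  1.5 -0.4] w 0.0165 units [-0.29  0.   -0.  ] rows>= 2.0 turn -0.002
top 30 [0.5314 0.0664 0.0635] x 0.5577642498735866 y [0.03851868 0.0754177 ]
boxtop 0.05855642800177474
scene 112 [0.4999 0.0664 0.0663] x 0.557753487552652 y [0.05678756 0.07672235]
boxtop 0.058825394691572774
[342.48292056 227.15778557] [302.22555618 234.20543746]
[333.75069487 229.46031726] [302.97485285 222.5748863 ]
[367.83339541 218.29844546] [300.67002132 269.60302819]
```

View pics/pre.png

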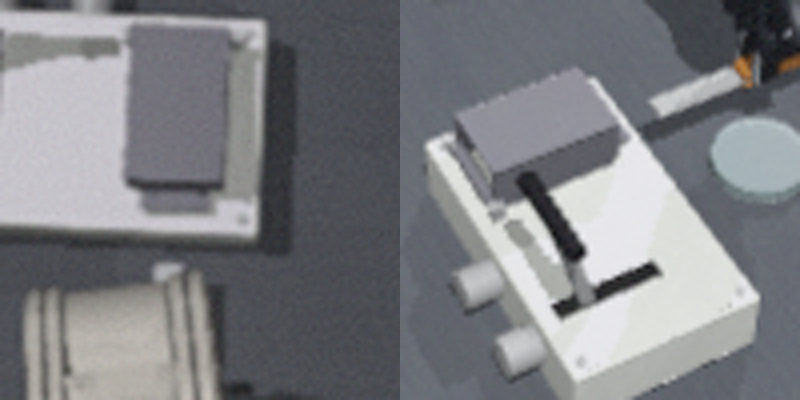

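The scene view shows the blade tip at (342.5,226), predicted (342.5,227). The top view shows it at (302.5,235.5), also as predicted. Blade height matches the gap, so insert slowly.

Request:
play_rows([
  [-0.03, 0, 0],
  [-0.04, 0, 0],
  [-0.04, 0, 0],
  [-0.04, 0, 0],
  [-0.04, 0, 0],
  [-0.04, 0, 0],
  [-0.04, 0, 0],
  [-0.02, 0, 0],
], claw=[-1, -1, -1, -1, -1, -1, -1, -1], turn=[0, 0, 0, 0, 0, 0, 0, 0])

```text
clock: 10.5
eef_pos: [0.5125, 0.0644, 0.0299]
tcp_rot: [0.002, 0.009, 1.0, 0.0]
ft_force: [0.9, -0.6, -1.2]
width: 0.0162
grasp_force: 61.1
```

Request:
play_rows([
  [0, 0, 0],
  [0, 0, 0],
], claw=[-1, -1], turn=[0, 0, 0])

```text
invalid input at $.turn: expected 2 entries
```

Request:
play_rows([
  [0, 0, -0.01],
  [-0.007, 0, -0.025],
  [-0.008, 0, -0.025],
  [-0.008, 0, -0.025],
  [-0.008, 0, -0.025],
  [-0.008, 0, -0.025],
  [-0.005, 0, -0.007],
  [0, 0, 0],
], claw=[-1, -1, -1, -1, -1, -1, -1, -1], turn=[0, 0, 0, 0, 0, 0, 0, 0])

```text
clock: 11.17
eef_pos: [0.522, 0.0642, 0.0659]
tcp_rot: [0.002, 0.009, 1.0, 0.0]
ft_force: [0.2, 0.6, -0.5]
width: 0.0164
grasp_force: 61.1
```

Request:
play_rows([
  [-0.018, 0, -0.029],
  [-0.018, 0, -0.029],
  [-0.018, 0, -0.029],
  [-0.018, 0, -0.029],
  [-0.035, 0, -0.032],
  [-0.035, 0, -0.032],
  [-0.034, 0, -0.032],
], claw=[-1, -1, -1, -1, -1, -1, -1], turn=[0, 0, 0, 0, 0, 0, 0])

```text
clock: 11.75
eef_pos: [0.5654, 0.0632, 0.1186]
tcp_rot: [0.0, 0.009, 1.0, 0.0]
ft_force: [1.0, -0.3, -2.5]
width: 0.0164
grasp_force: 60.9
```

```bash
python3 -c "
from h import *
go(.638+.027-.1-.0013,.0606+.0185*.073,.1546-.038,88.9)
b=cam('scene')
cv2.imwrite('pics/lift.png',cv2.resize(b['img'][180:300,260:420,::-1],(640,480),interpolation=2))"
```

```text
clock 11.75 tcp [0.5654 0.0632 0.1186] phi 88.93 F [ 1.  -0.3 -2.5] w 0.0164 units [ 0.007 -0.005  0.008] rows>= 1.0 turn 0.001
```

View pics/lift.png

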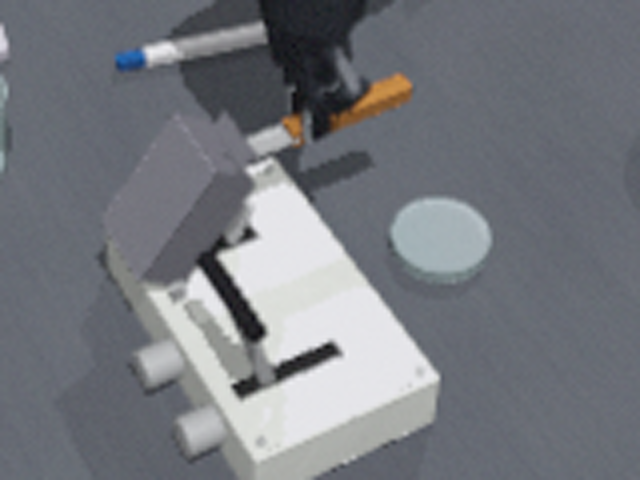

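The hood is lifting: it's about 50° open around (180,200) in the crop, with the blade under its front wall at (255,140). I'll continue the arc.

Request:
play_rows([
  [-0.03, 0, -0.016],
  [-0.03, 0, -0.016],
  [-0.03, 0, -0.016],
  [-0.03, 0, -0.014],
  [-0.044, 0, -0.012],
  [-0.044, 0, -0.012],
  [0, 0, 0],
], claw=[-1, -1, -1, -1, -1, -1, -1], turn=[0, 0, 0, 0, 0, 0, 0])

```text
clock: 12.38
eef_pos: [0.6184, 0.0622, 0.1393]
tcp_rot: [0.001, 0.01, 1.0, 0.0]
ft_force: [0.9, 0.7, -2.1]
width: 0.0161
grasp_force: 60.9
```

Request:
play_rows([
  [-0.03, 0, 0.008],
  [-0.03, 0, 0.008],
  [-0.025, 0, 0.009],
  [-0.025, 0, 0.011],
  [-0.025, 0, 0.015],
  [-0.025, 0, 0.015],
  [0, 0, 0],
  [0, 0, 0],
], claw=[-1, -1, -1, -1, -1, -1, -1, -1], turn=[0, 0, 0, 0, 0, 0, 0, 0])

```text
clock: 13.05
eef_pos: [0.6563, 0.0614, 0.1217]
tcp_rot: [-0.001, 0.009, 1.0, -0.0]
ft_force: [0.3, -0.1, -0.4]
width: 0.016
grasp_force: 61.1
```

```bash
cat > hood.py <<'E'
from h import *
go(.638+.120-.1-.0013,.0606+.0185*.02,.159-.038,88.9)
b=cam('scene');Q=cloud(b);a=cam('top')
S=Q-[.638,.1306,0];c,s=np.cos(-.0185),np.sin(-.0185)
X=S[...,0]*c+S[...,1]*s;Y=-S[...,0]*s+S[...,1]*c;Z=Q[...,2]
m=(abs(Y+.07)<.042)&(Z>.1)&(X>.05)&(X<.2)&(Z<.25)
q=np.stack([X,Z],-1)[m];print(m.sum(),'x',np.percentile(q[:,0],[2,50,98]),'z',np.percentile(q[:,1],[2,50,98]))
i=np.hstack([cv2.resize(a['img'][150:250,250:350],(400,400),interpolation=2),cv2.resize(b['img'][180:300,260:380],(400,400),interpolation=2)])
import sys;cv2.imwrite('pics/'+sys.argv[1],i[...,::-1])
E
python3 hood.py hood1.png
```

```text
clock 13.05 tcp [0.6563 0.0614 0.1217] phi 88.92 F [ 0.3 -0.1 -0.4] w 0.016 units [-0.002 -0.002  0.003] rows>= 1.0 turn 0.001
613 x [0.05600212 0.09804156 0.12405621] z [0.10337503 0.16325565 0.19170952]
```

View pics/hood1.png

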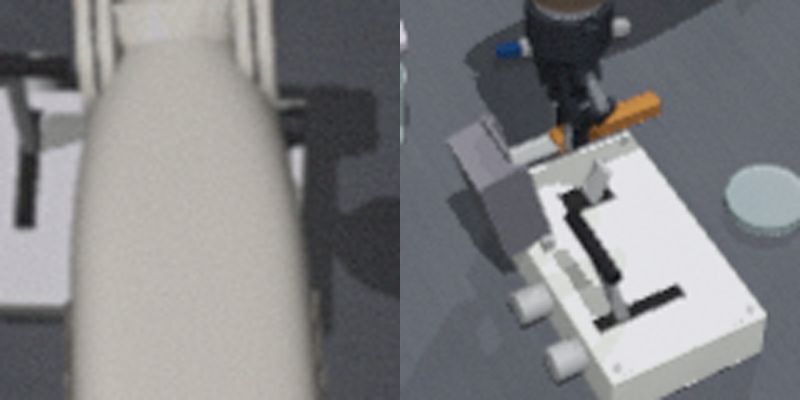

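Request:
play_rows([
  [-0.012, 0, 0.006],
  [-0.012, 0, 0.006],
  [0, 0, 0],
  [0.03, 0, 0],
  [0.08, 0, 0],
  [0.12, 0, 0],
  [0.12, 0, 0],
  [0.12, 0, 0],
], claw=[-1, -1, -1, -1, -1, -1, -1, -1], turn=[0, 0, 0, 0, 0, 0, 0, 0])

```text
clock: 13.82
eef_pos: [0.5438, 0.0635, 0.1195]
tcp_rot: [0.0, 0.009, 1.0, 0.0]
ft_force: [-0.5, 0.2, -0.6]
width: 0.0159
grasp_force: 61.1
```

Request:
play_rows([
  [0.13, 0, 0],
  [0.13, 0, 0],
  [0.13, -0.04, 0],
  [0.12, -0.1, 0],
  [0.06, -0.13, 0],
  [0, -0.13, 0],
  [0, -0.1, 0],
  [0, -0.06, 0],
], claw=[-1, -1, -1, -1, -1, -1, -1, -1], turn=[0, 0, 0, 0, 0, 0, 0, 0])

```text
clock: 14.48
eef_pos: [0.3998, -0.0759, 0.1204]
tcp_rot: [0.001, 0.01, 1.0, -0.001]
ft_force: [-0.3, 1.3, -0.6]
width: 0.0163
grasp_force: 61.1
```

```bash
python3 hood.py hood2.png; python3 -c "
from h import *
a=cam('top');P=cloud(a);x,y,z=robot.state()['eef_pos']
go(x,y,-.027)
# anything standing under the laying place?
m=(P[...,0]>.28)&(P[...,0]<.56)&(abs(P[...,1]-y)<.05)&(P[...,2]<.06)&(P[...,2]>.012);print('clutter',m.sum())
S=P-[.638,.1306,0];m=(P[...,2]>.1)&(abs(P[...,1]-.06)<.045)&(P[...,0]>.6)&(P[...,0]<.85);q=P[m];print(np.percentile(q[:,0],[1,50,99])-.6367,np.percentile(q[:,2],[2,50,98]))
"
```

```text
clock 14.48 tcp [ 0.3998 -0.0759  0.1204] phi 88.82 F [-0.3  1.3 -0.6] w 0.0163 units [-1.016e+00  5.690e-01 -1.000e-03] rows>= 7.0 turn -0.002
535 x [0.0698807  0.10397673 0.12914748] z [0.10452221 0.16539632 0.1907119 ]
clock 14.63 tcp [ 0.4    -0.0745  0.12  ] phi 88.77 F [ 0.6 -0.7 -0.2] w 0.0164 units [ 0.001 -0.     0.588] rows>= 4.0 turn None
clutter 0
[0.06393719 0.10750764 0.13026803] [0.10123486 0.17046263 0.19369227]
```

The hood stays at about 1.8 rad. Now I'll lay the spatula down.

Request:
play_rows([
  [0, 0, 0.08],
  [0, 0, 0.14],
  [0, 0, 0.14],
  [0, 0, 0.12],
  [0, 0, 0.06],
  [0, 0, 0.026],
  [0, 0, 0.012],
  [0, 0, 0.008],
], claw=[-1, -1, -1, -1, -1, -1, -1, -1], turn=[0, 0, 0, 0, 0, 0, 0, 0])

```text
clock: 15.3
eef_pos: [0.4006, -0.0732, -0.0266]
tcp_rot: [0.0, 0.009, 1.0, 0.0]
ft_force: [0.8, -0.4, -0.2]
width: 0.0162
grasp_force: 61.1
```

Request:
play_rows([
  [0, 0, 0],
  [0, 0, 0],
  [0, 0, 0],
], claw=[-1, -1, -1], turn=[0, 0, 0])

```text
clock: 15.55
eef_pos: [0.401, -0.0739, -0.0259]
tcp_rot: [0.001, 0.009, 1.0, -0.0]
ft_force: [0.6, 0.5, -0.4]
width: 0.0163
grasp_force: 61.1
```

Request:
play_rows([
  [0, 0, 0.004],
  [0, 0, 0.004],
  [0, 0, 0],
  [0, 0, 0],
], claw=[-1, -1, -1, -1], turn=[0, 0, 0, 0])

```text
clock: 15.88
eef_pos: [0.4007, -0.0739, -0.0275]
tcp_rot: [0.001, 0.009, 1.0, -0.0]
ft_force: [-3.4, 0.5, 11.0]
width: 0.0164
grasp_force: 62.6
```

Request:
play_rows([
  [0, 0, 0],
  [0, 0, 0],
  [0, 0, 0],
  [0, 0, 0],
  [0, 0, 0],
  [0, 0, 0],
  [0, 0, 0],
  [0, 0, 0],
], claw=[-0.6, -0.4, -0.2, 0, 0.3, 0.6, 0.8, 0.8], turn=[0, 0, 0, 0, 0, 0, 0, 0])

```text
clock: 16.55
eef_pos: [0.3997, -0.0737, -0.029]
tcp_rot: [-0.0, 0.009, 1.0, 0.0]
ft_force: [-1.1, -0.0, 0.3]
width: 0.0767
grasp_force: 0.0
```

Request:
play_rows([
  [0, 0, -0.03],
  [0, 0, -0.08],
  [0, 0, -0.12],
  [0, 0, -0.15],
  [0, 0, -0.16],
  [0, 0, -0.16],
  [0, 0, -0.1],
  [0, 0, 0],
], claw=[0.8, 0.8, 0.8, 0.8, 0.8, 0.8, 0.8, 0.8], turn=[0, 0, 0, 0, 0, 0, 0, 0])

```text
clock: 17.22
eef_pos: [0.4038, -0.0745, 0.1776]
tcp_rot: [0.006, 0.009, 1.0, -0.001]
ft_force: [0.6, -0.4, -0.1]
width: 0.0771
grasp_force: 0.0
```

```bash
python3 -c "
from h import *
b=cam('scene');Q=cloud(b);hsv=cv2.cvtColor(b['img'],cv2.COLOR_RGB2HSV)
m=(hsv[...,1]>120)&(hsv[...,0]<25)&(Q[...,0]<.6)&(abs(Q[...,1]+.073)<.15)&(abs(Q[...,2])<.08)&(Q[...,0]>.25);q=Q[m];print(m.sum(),q.min(0),q.max(0))
# catch paddle: points above the box top near station (x -50..40, y -70)
S=Q-[.638,.1306,0];c,s=np.cos(-.0185),np.sin(-.0185)
X=S[...,0]*c+S[...,1]*s;Y=-S[...,0]*s+S[...,1]*c;Z=Q[...,2]
m=(abs(Y+.07)<.022)&(X>-.06)&(X<.04)&(Z>.064)&(Z<.12);print('catch');v,u=np.nonzero(m)
for r in sorted(set(v)): k=u[v==r];print(r,[(int(a),int(X[r,a]*1e3),int(Y[r,a]*1e3),int(Z[r,a]*1e3)) for a in k[::2]])
m=(b['img'].max(-1)<60)&(Z>.12)&(abs(Y-.07)<.06)&(abs(X)<.08);q=np.stack([X,Y,Z],-1)[m];print('bar',m.sum(),np.percentile(q,[2,50,98],axis=0).round(3))
go(.56,.06,.16)
cv2.imwrite('pics/laid.png',cv2.resize(b['img'][140:300,240:440,::-1],(800,640)[:1]+(600,),interpolation=2))
"
```

```text
148 [ 0.31141858 -0.09647761 -0.00269426] [ 0.41860103 -0.05852699  0.02347649]
catch
228 [(318, -15, -83, 89), (320, -18, -76, 94)]
229 [(318, -12, -79, 90), (320, -16, -72, 95)]
230 [(318, -11, -77, 88), (320, -13, -68, 96), (322, -20, -66, 94)]
231 [(317, -9, -80, 82), (319, -12, -72, 88), (321, -16, -66, 92)]
232 [(317, -7, -75, 82), (319, -11, -70, 86), (321, -13, -60, 95), (323, -18, -56, 96)]
233 [(316, -7, -83, 70), (318, -7, -70, 82), (320, -9, -60, 91), (322, -14, -55, 94)]
234 [(316, -6, -80, 68), (318, -8, -70, 77), (320, -9, -60, 87), (322, -16, -58, 85)]
235 [(315, -2, -81, 64), (317, -3, -69, 76), (319, -7, -63, 79), (321, -11, -57, 83)]
236 [(316, -3, -75, 65), (318, -7, -69, 70), (320, -9, -59, 78)]
237 [(316, -1, -71, 65), (318, -5, -65, 69), (320, -8, -57, 76)]
238 [(314, 5, -72, 64), (319, -5, -59, 70)]
239 [(316, 2, -65, 64), (318, -2, -59, 67), (320, -9, -59, 64)]
240 [(318, -1, -58, 64)]
243 [(315, 12, -52, 64)]
244 [(315, 15, -48, 64)]
bar 100 [[0.066 0.031 0.175]
 [0.071 0.073 0.18 ]
 [0.076 0.109 0.185]]
clock 17.27 tcp [ 0.4022 -0.0742  0.1747] phi 88.93 F [-0.1  0.2 -0.9] w 0.0769 units [-0.62   0.549  0.063] rows>= 5.0 turn None
```

View pics/laid.png

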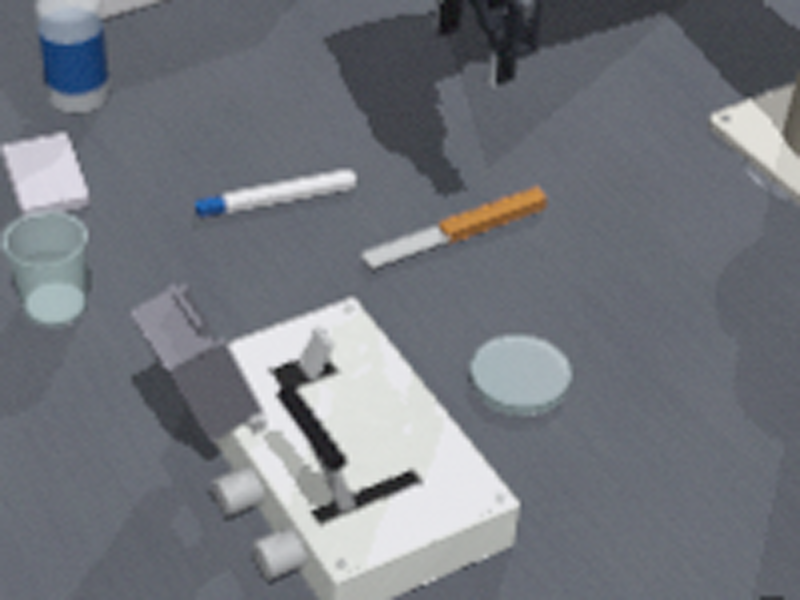

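The scene shows the spatula flat at (455,230) in the crop, the hood thrown back at (190,360), and the paddle upright-locked at (315,350). Next: shut the fingers and go in front of the catch.

Request:
play_rows([
  [-0.08, 0.06, 0],
  [-0.11, 0.1, 0],
  [-0.12, 0.1, 0],
  [-0.12, 0.1, 0],
  [-0.12, 0.1, 0],
  [-0.08, 0.07, 0],
  [-0.037, 0.026, 0],
  [0, 0, 0],
], claw=[-1, -1, -1, -1, -1, -1, -1, -1], turn=[0, 0, 0, 0, 0, 0, 0, 0])

```text
clock: 17.93
eef_pos: [0.5698, 0.064, 0.1686]
tcp_rot: [-0.001, 0.008, 1.0, -0.0]
ft_force: [-1.3, -0.9, -0.4]
width: 0.0001
grasp_force: 0.0
```

```bash
python3 -c "
from h import *
go(.5717,.0618,.0465,88.9)"; python3 tips.py | tail -12
```

```text
clock 17.93 tcp [0.5698 0.064  0.1686] phi 89.09 F [-1.3 -0.9 -0.4] w 0.0001 units [-0.009 -0.009  0.488] rows>= 3.0 turn 0.004
231 []
232 []
233 []
234 []
235 []
236 []
237 [(311, 647, 46, 60), (313, 641, 50, 60), (321, 626, 75, 77)]
238 [(311, 647, 46, 55), (313, 643, 53, 60), (315, 638, 57, 60), (322, 619, 69, 62)]
239 [(312, 647, 54, 57), (314, 640, 54, 54), (320, 627, 71, 64), (322, 620, 72, 61)]
240 [(313, 647, 60, 59), (315, 642, 64, 60)]
241 [(313, 648, 62, 57), (315, 643, 67, 59), (317, 637, 68, 56)]
242 [(314, 647, 66, 56)]
```

Request:
play_rows([
  [0, -0.009, 0.08],
  [0, 0, 0.12],
  [0, 0, 0.12],
  [0, 0, 0.1],
  [0, 0, 0.05],
  [0, 0, 0.018],
  [0, 0, 0],
], claw=[-1, -1, -1, -1, -1, -1, -1], turn=[0, 0, 0, 0, 0, 0, 0])

```text
clock: 18.57
eef_pos: [0.5666, 0.0588, 0.0475]
tcp_rot: [-0.002, 0.01, 1.0, -0.0]
ft_force: [1.1, 0.2, 0.1]
width: -0.0002
grasp_force: 0.0
```

Request:
play_rows([
  [-0.02, 0, 0],
  [-0.03, 0, 0],
  [-0.03, 0, 0],
  [-0.03, 0, 0],
  [-0.03, 0, 0],
  [-0.03, 0, 0],
  [-0.03, 0, 0],
  [0, 0, 0],
], claw=[-1, -1, -1, -1, -1, -1, -1, -1], turn=[0, 0, 0, 0, 0, 0, 0, 0])

```text
clock: 19.23
eef_pos: [0.6209, 0.059, 0.049]
tcp_rot: [0.001, 0.009, 1.0, 0.0]
ft_force: [-0.1, 0.7, 0.5]
width: -0.0001
grasp_force: 0.0
```

```bash
python3 -c "
from h import *
go(.638+.0006-.0013,.0606,.0465,88.9)"
```

```text
clock 19.23 tcp [0.6209 0.059  0.049 ] phi 88.92 F [-0.1  0.7  0.5] w -0.0001 units [-0.065  0.008  0.01 ] rows>= 1.0 turn 0.0
```

Request:
play_rows([
  [-0.016, 0.003, 0.005],
  [-0.016, 0.003, 0.005],
  [-0.016, 0, 0],
  [-0.012, 0, 0],
  [0, 0, 0],
], claw=[-1, -1, -1, -1, -1], turn=[0, 0, 0, 0, 0])

```text
clock: 19.65
eef_pos: [0.6344, 0.0602, 0.0462]
tcp_rot: [-0.0, 0.009, 1.0, 0.0]
ft_force: [-0.3, 0.6, 0.8]
width: 0.0
grasp_force: 0.1
```

Request:
play_rows([
  [-0.012, 0, 0],
  [-0.008, 0, 0],
  [0, 0, 0],
], claw=[-1, -1, -1], turn=[0, 0, 0])

```text
clock: 19.9
eef_pos: [0.6395, 0.0601, 0.0466]
tcp_rot: [0.0, 0.009, 1.0, 0.0]
ft_force: [-0.3, 0.9, 0.1]
width: -0.0
grasp_force: 0.2
```

```bash
cat > catch.py <<'E'
from h import *
s=robot.state();go(*s['eef_pos'])
for n in('scene','top'):
    b=cam(n);Q=cloud(b);S=Q-[.638,.1306,0];c,s=np.cos(-.0185),np.sin(-.0185)
    X=S[...,0]*c+S[...,1]*s;Y=-S[...,0]*s+S[...,1]*c;Z=Q[...,2]
    m=(abs(Y+.07)<.02)&(X>-.045)&(X<.055)&(Z>.064)&(Z<.105)&(b['img'].max(-1)>70);v,u=np.nonzero(m);print(n)
    for r in sorted(set(v)): k=u[v==r];print(r,[(int(a),int(X[r,a]*1e3),int(Y[r,a]*1e3),int(Z[r,a]*1e3)) for a in k[::2]])
E
python3 catch.py
```

```text
clock 19.9 tcp [0.6395 0.0601 0.0466] phi 88.93 F [-0.3  0.9  0.1] w -0.0 units [0. 0. 0.] rows>= 0.0 turn None
scene
230 [(312, 12, -73, 104)]
231 [(312, 11, -74, 98)]
232 [(308, 22, -80, 94), (312, 12, -73, 95), (314, 10, -63, 104)]
233 [(308, 23, -78, 91), (310, 19, -73, 94), (313, 12, -65, 99)]
234 [(309, 24, -70, 95), (311, 18, -68, 94), (313, 12, -66, 92), (326, -36, -69, 64)]
235 [(309, 24, -71, 89), (311, 20, -63, 95), (313, 11, -68, 86)]
236 [(310, 24, -62, 93), (312, 18, -60, 92), (314, 8, -66, 81)]
237 [(311, 22, -61, 89), (313, 15, -59, 87)]
238 [(312, 21, -56, 88), (314, 11, -60, 79)]
239 [(312, 19, -60, 79), (314, 13, -57, 78)]
240 [(313, 18, -55, 78), (315, 10, -57, 71)]
241 [(314, 13, -57, 68)]
243 [(314, 15, -53, 64)]
top
```

Request:
play_rows([
  [-0.008, 0, 0],
  [-0.008, 0, 0],
  [-0.008, 0, 0],
  [0, 0, 0],
  [0, 0, 0],
], claw=[-1, -1, -1, -1, -1], turn=[0, 0, 0, 0, 0])

```text
clock: 20.42
eef_pos: [0.6456, 0.0599, 0.0467]
tcp_rot: [0.0, 0.009, 1.0, 0.0]
ft_force: [0.3, -0.2, 0.4]
width: -0.0001
grasp_force: 0.1
```

Request:
play_rows([
  [-0.008, 0, 0],
  [-0.004, 0, 0],
  [0, 0, 0],
  [0, 0, 0],
], claw=[-1, -1, -1, -1], turn=[0, 0, 0, 0])

```text
clock: 20.75
eef_pos: [0.646, 0.0599, 0.0465]
tcp_rot: [-0.002, 0.009, 1.0, -0.0]
ft_force: [-6.7, -0.2, 3.9]
width: 0.0002
grasp_force: 3.4
```

```bash
python3 catch.py
```

```text
clock 20.75 tcp [0.646  0.0599 0.0465] phi 88.94 F [-6.7 -0.2  3.9] w 0.0002 units [0. 0. 0.] rows>= 0.0 turn None
scene
231 [(310, 18, -75, 101)]
232 [(310, 19, -73, 99)]
233 [(307, 25, -82, 88), (311, 19, -66, 101)]
234 [(306, 31, -78, 90), (308, 25, -75, 90), (310, 19, -73, 89), (312, 18, -61, 100)]
235 [(307, 29, -74, 89), (309, 23, -73, 86), (311, 18, -68, 89)]
236 [(307, 29, -74, 84), (309, 25, -68, 88), (311, 20, -64, 89)]
237 [(308, 30, -65, 88), (310, 26, -60, 92), (312, 19, -60, 88)]
238 [(303, 37, -88, 64), (310, 25, -61, 85), (312, 19, -58, 85)]
239 [(309, 22, -75, 64), (311, 24, -56, 86), (313, 17, -56, 81)]
240 [(311, 24, -57, 79), (313, 16, -58, 73), (315, 7, -62, 65)]
241 [(313, 15, -61, 65), (315, 9, -58, 64)]
242 [(317, 5, -52, 64)]
top
```

Catch at its stop (tip at x≈+29 mm, force rising to 6.7 N). Back off, rise, and turn the gripper a quarter for the lever.

Request:
play_rows([
  [0.05, 0, 0],
  [0.08, 0, 0],
  [0.08, 0, -0.02],
  [0.04, 0, -0.08],
  [0, 0, -0.14],
  [0, 0, -0.14],
  [0, 0, -0.12],
  [0, 0, -0.054],
], claw=[-1, -1, -1, -1, -1, -1, -1, -1], turn=[0, 0, 0, 0, 0, 0, 0, 0])

```text
clock: 21.52
eef_pos: [0.5884, 0.0613, 0.1908]
tcp_rot: [0.005, 0.009, 1.0, 0.0]
ft_force: [0.7, -0.1, -0.6]
width: -0.0003
grasp_force: 0.0
```

Request:
play_rows([
  [0, 0, 0],
  [0, 0, 0],
  [0, 0, 0],
  [0, 0, 0],
  [0, 0, 0],
  [0, 0, 0],
  [0, 0, 0],
  [0, 0, 0],
], claw=[1, 1, 1, 1, 1, 1, 1, 1], turn=[0.154, 0.154, 0.154, 0.154, 0.154, 0.154, 0.154, 0.154])

```text
clock: 22.18
eef_pos: [0.5863, 0.061, 0.1855]
tcp_rot: [0.001, 0.476, 0.879, 0.0]
ft_force: [-0.1, -0.4, 0.5]
width: 0.0854
grasp_force: 0.0
```

Request:
play_rows([
  [0, 0, 0],
  [0, 0, 0],
  [0, 0, 0],
  [0, 0, 0],
  [0, 0, 0],
  [0, 0, 0],
], claw=[1, 1, 1, 1, 1, 1], turn=[0.154, 0.154, 0.154, 0.154, 0.154, 0])

```text
clock: 22.68
eef_pos: [0.5862, 0.0611, 0.1854]
tcp_rot: [0.0, 0.715, 0.699, 0.001]
ft_force: [-0.1, 0.1, 0.0]
width: 0.0851
grasp_force: 0.0
```

```bash
python3 catch.py; python3 -c "
from h import *
go(.6888,.1747,.185,-1.1)"
```

```text
clock 22.68 tcp [0.5862 0.0611 0.1854] phi -1.27 F [-0.1  0.1  0. ] w 0.0851 units [0. 0. 0.] rows>= 0.0 turn None
scene
233 [(307, 24, -83, 87)]
234 [(306, 29, -81, 86), (308, 25, -75, 90)]
235 [(307, 30, -73, 90), (309, 25, -69, 92)]
236 [(307, 31, -70, 89), (309, 27, -65, 92), (311, 16, -72, 79)]
237 [(308, 30, -66, 88), (310, 24, -63, 88), (313, 6, -77, 64)]
238 [(309, 28, -62, 87), (311, 23, -58, 87), (313, 11, -68, 71)]
239 [(310, 26, -59, 83), (312, 20, -58, 81), (314, 10, -62, 72)]
240 [(311, 22, -61, 74), (313, 16, -57, 75), (315, 7, -61, 66)]
241 [(313, 15, -61, 65)]
top
clock 22.78 tcp [0.586  0.0611 0.1854] phi -0.98 F [ 0.1 -0.1  1. ] w 0.0854 units [0.461 0.403 0.002] rows>= 4.0 turn 0.003
```

Request:
play_rows([
  [0.08, 0.03, 0],
  [0.1, 0.05, 0],
  [0.1, 0.08, 0],
  [0.1, 0.1, 0],
  [0.06, 0.08, 0],
  [0.021, 0.063, 0],
  [0, 0, 0],
  [0, 0, 0],
], claw=[1, 1, 1, 1, 1, 1, 1, 1], turn=[0, 0, 0, 0, 0, 0, 0, 0])

```text
clock: 23.45
eef_pos: [0.6889, 0.1746, 0.1837]
tcp_rot: [-0.0, 0.713, 0.701, -0.001]
ft_force: [0.6, -0.5, -0.2]
width: 0.0854
grasp_force: 0.0
```

```bash
python3 -c "
from h import *
go(.6888,.1747,.1275,-1.1)
b=cam('scene');cv2.imwrite('pics/lev.png',cv2.resize(b['img'][170:310,250:420,::-1],(720,593),interpolation=2))"
```

```text
clock 23.45 tcp [0.6889 0.1746 0.1837] phi -1.03 F [ 0.6 -0.5 -0.2] w 0.0854 units [0.001 0.    0.225] rows>= 2.0 turn 0.002
```

View pics/lev.png

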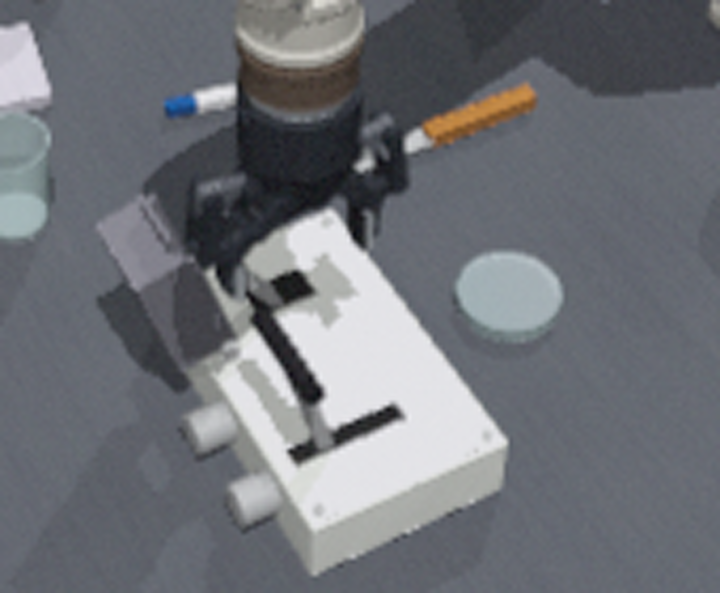

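The fingers hang above the near end of the bar (255,315); the far one is on its far side at (240,280). Descend and close, so the far finger draws the bar in.

Request:
play_rows([
  [0.016, 0, 0.03],
  [0, 0, 0.06],
  [0, 0, 0.07],
  [0, 0, 0.05],
  [0, 0, 0.015],
  [0, 0, 0],
], claw=[1, 1, 1, 1, 1, 1], turn=[0, 0, 0, 0, 0, 0])

```text
clock: 24.0
eef_pos: [0.6871, 0.1776, 0.1277]
tcp_rot: [-0.001, 0.714, 0.7, -0.001]
ft_force: [-0.2, -0.7, 0.0]
width: 0.0855
grasp_force: 0.0
```

Request:
play_rows([
  [0, 0, 0],
  [0, 0, 0],
  [0, 0, 0],
  [0, 0, 0],
  [0, 0, 0],
  [0, 0, 0],
  [0, 0, 0],
  [0, 0, 0],
], claw=[0.6, 0.4, 0.2, 0, -0.2, -0.4, -0.7, -1], turn=[0, 0, 0, 0, 0, 0, 0, 0])

```text
clock: 24.67
eef_pos: [0.6904, 0.1784, 0.1305]
tcp_rot: [0.001, 0.714, 0.7, 0.002]
ft_force: [4.6, -0.2, 5.8]
width: 0.0141
grasp_force: 58.4
```

Request:
play_rows([
  [0, 0, 0],
  [0, 0, 0],
  [0, 0, 0],
  [0, 0, 0],
], claw=[-1, -1, -1, -1], turn=[0, 0, 0, 0])

```text
clock: 25.0
eef_pos: [0.6904, 0.1784, 0.1305]
tcp_rot: [0.001, 0.714, 0.7, 0.002]
ft_force: [5.0, 0.0, 5.5]
width: 0.0139
grasp_force: 58.4
```

```bash
python3 -c "
from h import *
go(.6888,.1747,.1275,-1.1)
b=cam('scene');cv2.imwrite('pics/grip.png',cv2.resize(b['img'][170:310,250:420,::-1],(720,593),interpolation=2))"
```

```text
clock 25.0 tcp [0.6904 0.1784 0.1305] phi -1.17 F [5.  0.  5.5] w 0.0139 units [-0.015 -0.006  0.012] rows>= 1.0 turn -0.002
```

Gripped: width 13.9 mm (the 18 mm handle read 16, so this is the 16 mm bar). Pull along the arc.

Request:
play_rows([
  [0, -0.02, -0.002],
  [0, -0.03, -0.002],
  [0, -0.03, -0.001],
  [0, -0.04, 0.002],
  [0, -0.04, 0.005],
  [0, -0.04, 0.006],
  [0, -0.03, 0.007],
  [0, -0.02, 0.006],
], claw=[-1, -1, -1, -1, -1, -1, -1, -1], turn=[0, 0, 0, 0, 0, 0, 0, 0])

```text
clock: 25.72
eef_pos: [0.6301, 0.1797, 0.1276]
tcp_rot: [0.003, 0.714, 0.7, 0.004]
ft_force: [5.6, -0.7, 11.4]
width: 0.0138
grasp_force: 60.7
```

Request:
play_rows([
  [0, -0.014, 0.005],
  [0, -0.014, 0.005],
  [0, -0.01, 0.003],
  [0, 0, 0],
  [0, 0, 0],
], claw=[-1, -1, -1, -1, -1], turn=[0, 0, 0, 0, 0])

```text
clock: 26.13
eef_pos: [0.6211, 0.18, 0.1251]
tcp_rot: [0.003, 0.714, 0.7, 0.005]
ft_force: [5.4, -1.1, 12.8]
width: 0.0136
grasp_force: 60.2
```

```bash
cat > end.py <<'E'
from h import *
go(.638-.0214+.0185*.049,.1306+.049+.0004,.171-.019-.0275)
b=cam('scene');Q=cloud(b);S=Q-[.638,.1306,0];c,s=np.cos(-.0185),np.sin(-.0185)
X=S[...,0]*c+S[...,1]*s;Y=-S[...,0]*s+S[...,1]*c;Z=Q[...,2]
m=(b['img'].max(-1)<60)&(abs(Z-.17)<.02)&(abs(Y-.1)<.012)&(abs(X)<.1);q=np.stack([X,Y,Z],-1)[m];print('bar',m.sum(),np.percentile(q,[2,50,98],axis=0).round(3) if m.any() else '')
m=(abs(Y+.07)<.042)&(Z>.1)&(X>.05)&(X<.2)&(Z<.25);print('hood x98',np.percentile(X[m],98))
cv2.imwrite('pics/end.png',cv2.resize(b['img'][170:310,250:420,::-1],(720,593),interpolation=2))
E
python3 end.py
```

```text
clock 26.13 tcp [0.6211 0.18   0.1251] phi -1.2 F [ 5.4 -1.1 12.8] w 0.0136 units [-0.    -0.014  0.002] rows>= 1.0 turn None
bar 31 [[-0.025  0.091  0.169]
 [-0.017  0.102  0.176]
 [-0.012  0.11   0.18 ]]
hood x98 0.12910581822020661
```

View pics/end.png

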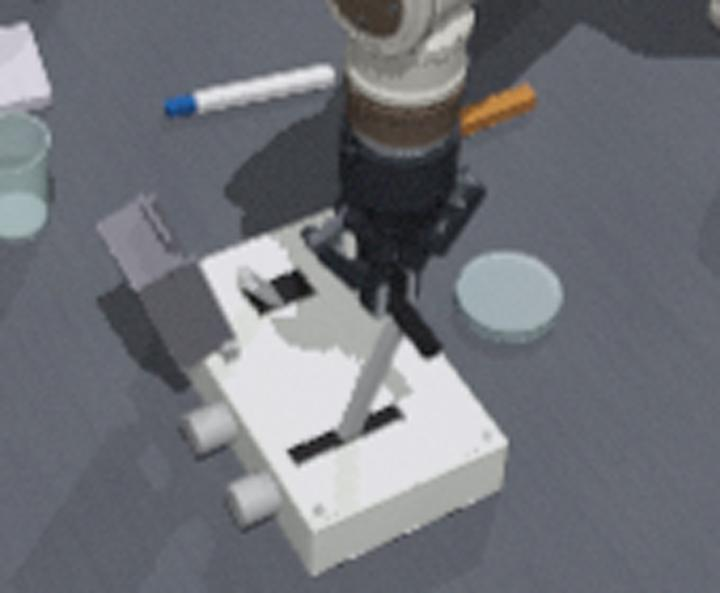

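The lever leans well towards the robot: bar at (415,320), catch over, hood open. It needs a few mm more, up to the stop.

Request:
play_rows([
  [0, -0.008, 0],
  [0, -0.008, 0],
  [0, -0.008, 0],
  [0, 0, 0],
  [0, 0, 0],
], claw=[-1, -1, -1, -1, -1], turn=[0, 0, 0, 0, 0])

```text
clock: 26.6
eef_pos: [0.6202, 0.18, 0.1248]
tcp_rot: [0.007, 0.715, 0.699, 0.008]
ft_force: [17.9, -0.7, 4.7]
width: 0.0138
grasp_force: 59.5
```

Request:
play_rows([
  [0, -0.008, 0],
  [0, -0.004, 0],
  [0, 0, 0],
  [0, 0, 0],
], claw=[-1, -1, -1, -1], turn=[0, 0, 0, 0])

```text
clock: 26.93
eef_pos: [0.62, 0.1801, 0.1247]
tcp_rot: [0.008, 0.715, 0.699, 0.01]
ft_force: [24.3, -0.1, -0.2]
width: 0.0133
grasp_force: 59.3
```

```bash
python3 end.py
```

```text
clock 26.93 tcp [0.62   0.1801 0.1247] phi -1.29 F [24.3 -0.1 -0.2] w 0.0133 units [-0.    -0.01   0.001] rows>= 1.0 turn None
bar 35 [[-0.026  0.089  0.169]
 [-0.018  0.1    0.176]
 [-0.015  0.11   0.181]]
hood x98 0.12901831870231603
```

```bash
python3 -c "
from cell import robot
print(robot.finish_job())"
```

```text
the job is handed in; nothing more can be done
None
```

The job is handed in: I levered the hood open with the blade to about 1.8 rad, laid the spatula flat on the bench and pushed the catch over to its stop. The gripper is holding the lever by its cross bar, where it stalled at the stop under a 24 N pull, at 27 s on the robot's clock; I did not get a verdict back.

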